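# Find the hidden notch of the index table and lock it

### The arm

A 7-joint arm with a two-finger parallel gripper is mounted at the origin on a cart in front of the work surface, level with it; the furniture and walls round the work are solid. World frame = base frame: x ahead of the robot, y to its left, z up, the work surface at z = 0. Lengths are in m, angles in rad, forces in N, time in s.
With the tool pointing down it reaches from about 0.4 to 0.875 m from the base axis. Payload 19.3 kg.
Tool frame: the origin (TCP) lies on the front face of the gripper's body, between the roots of the fingers; the fingertips stand 73 mm ahead of it and the grasp point (between the pads) lies 54 mm ahead of it; z points along the fingers, y is the direction in which the jaws open and shut (so a half turn about z gives the same grasp; the last joint's range is limited). The gripper opens to 85 mm and grips with 20 to 120 N. Pads are 22 mm wide; open, the fingers measure 114 mm over their backs; the gripper's body (76 mm by 85 mm) begins 54 mm behind the grasp point. The pads swing forward as they close: fully open they stand 13 mm farther back than shut.
Start: joints at [1.124, 0.521, -0.036, 1.599, 0.021, 1.021, -0.113], TCP at [0.23, -0.581, 0.304] pointing down, gripper open.
Joint ranges: [-2.91, 2.91], [-0.3, 2.13], [-1.5, 1.42], [0.17, 2.43], [-1.26, 4.41], [0.16, 1.93], [-2.52, 2.52]. Speed limits (rad/s): [1.89, 1.89, 2.39, 2.39, 3.01, 3.01, 3.01].

### API

Orientations are given as [roll, pitch, yaw] about the fixed x, y, z axes, in that order (R = Rz(yaw) Ry(pitch) Rx(roll)).
In Python, from workcell import bot gives the robot as it stands.
- The arm moves only by the shell command python3 -m crank 'ROWS' [OPENING] [FORCE]. ROWS is a JSON object of lists of equal length, an entry for each row: "travel": the shift along the world's x, y, z in cm, a list of three; "rot": the turn, a rotation vector about the world's x, y, z in degrees, a list of three. A call has 1 to 8 rows; each row is the pose to reach, as a shift and turn from the pose commanded when the call began; what a row does not reach only later rows make up. A row lasts 1/10 s, in which the tool goes at most 50 mm and 8.59 degrees, less where a joint would pass 70% of its speed; a pose out of reach is approached as far as the arm can. A call with a gripper value outside its range is refused whole. OPENING is the opening, from -1 (shut) to 1 (fully open), so that 0 is half open, set as the call begins (- or left out, the last holds). The fingers move at their own pace and stop on an object; FORCE is the grip in N (left out, the last holds). Time passes only in rows, so rows that repeat a pose let the fingers close. It gives the time, the measured TCP pose, the force and the opening at its end, in the units of the state.
- bot.observe(): the state, without advancing time (a new reading comes with each control period).
- bot.grab_frame(name): name is "scene" or "top"; returns the picture (420x560x3 uint8, red, green, blue); there is no depth.
- bot.camera_model(name): a dict with "fx", "fy", "cx", "cy" (pixels), "R" (3x3) and "t" (3): a world point X has camera coordinates R X + t. Camera axes: x right, y down, z forward; pixel columns grow to the right and rows downward; lengths in m; the calibration is good to about 2 mm. A picture is of the moment at which its call begins. camera_model takes no time and is no camera call.
- bot.job_done(): hands the job in, once; it reports no verdict.
Trained networks look in the newest picture that a camera, given by its name, has taken for a name from the list of things; names that differ only in an ending like _2 or _b are one class to them, and where a whole thing is asked for, a point or a joint stands for the part that bears it (a point fixed in the world has none). Each returns a list of dicts, best first, with "conf" (0 to 1); they miss things now and then, are a little off and sometimes report something else, mostly with a low value. They report only what shows in the picture. A call takes as long as a camera call. They do not tell look-alikes from the thing itself.
- bot.silhouettes(camera, thing): "pixels" (420x560 bool, what is visible of it) and "box" ([centre column, centre row, width, height] in pixels, round what is visible of it).
The state is a dict: "clock": time; "qpos": joint angles; "qd": joint speeds; "joint_efforts": joint torques, N m; "position": TCP position; "tool_rot": TCP orientation; "force": force on the tool from outside, world axes, zero at the start; "moment": the same for the moment, N m; "grip_width": finger opening in m.
Only numpy, scipy, OpenCV 4.12 (cv2) and the standard library are available. Lean on these libraries where they do the work, as an engineer would, in place of code of your own. Each camera call takes 0.05 s, during which the arm holds its last target.

### The job

Turn the index table's dial slowly clockwise (seen from above) by its bar grip until you feel the resistance dip and then rise sharply at the hidden notch, and let go with the dial resting in that notch. Then press the small lock plunger on the dial gently down, fully home, so that its pin locks the table; if it stops short, do not force it but find the notch again. Leave the wooden blank, tape measure and pen beside the table where they are.

Things in the scene. Friction and masses are not known exactly. Their poses are not given: they have to be found in the camera images.
- index_base: The index table's grey base, fixed to the bench: 150 x 150 mm, 44 mm high, a steel dial 112 mm across turning on its top (dial face 52 mm above the bench). Origin: centre of the underside, on the dial's upright axis. z up. Its yaw differs from start to start.
- dial (a joint): Angle of the dial in rad, growing clockwise seen from above, stops at 0 and 2.0; 0 to 0.3 at the start; stays where it is left. The bar grip's yaw is the base's yaw minus this value. The unmarked notch lies somewhere between 0.55 and 1.45, elsewhere each time. The lock pin enters only within about 0.07 rad of the notch's centre. Overshooting does no harm: turn back and feel again.
- dial_grip (a point): Centre of the black upright bar grip, on the dial's axis, 73 mm above the bench; bar 44 long, 16 thick, 32 mm high; its x points along the bar to the plunger. Torque to turn: 0.23 N m (at rest friction may leave any part of it, either sign); from 0.1 rad before the notch's centre it sinks by 0.27, at the centre it jumps by about 0.6, then fades back over 0.1 rad.
- plunger (a joint): Travel of the lock plunger downward in m: 0 drawn out (start), 0.012 fully home. It stays where it is left; moving it takes about 4 to 6 N. Off the notch it stops dead after about 2 to 4 mm; in the notch it goes all the way.
- plunger_top (a point): Centre of the top face of the lock plunger's round black head, 20 mm across, 90 mm above the bench when out and 78 mm when home; it stands on the dial 42 mm from the axis in line with the bar, and turns with the dial.
- blank: Loose pine blank 60 x 150 x 22 mm lying beside the base, about 135 mm from its centre on its +y side; origin under its centre. To be left alone.
- tape: Loose tape measure 71 x 87 x 36 mm, about 150 mm from the base's centre on its -y side; origin under its centre. To be left alone.
- pen: Loose marker pen 16 x 131 x 18 mm lying about 115 mm from the base's centre on its -x side (towards the robot), long along its y; origin under its centre. To be left alone.
There are look-alikes about, which are no part of the job. Leave any purple look-alike of the index_base alone.

How it is judged:
At the end, for the whole second after the job is handed in: The lock plunger is down in the notch, at least 10.5 of its 12 mm, and dial and plunger are at rest (value of joint plunger above 0.0105 m and velocity of joint dial between -0.05 and 0.05 rad/s and velocity of joint plunger between -0.005 and 0.005 m/s); the robot touches nothing.
It fails at once if the plunger is forced: pressed by the fingers with more than 30 N (contact force between the fingers and plunger above 30 N).
It fails at once if the wooden blank beside the table is shifted by more than 40 mm (distance of blank from where it was at the start of the episode above 0.04 m).
It fails at once if the tape measure beside the table is shifted by more than 40 mm (distance of tape from where it was at the start of the episode above 0.04 m).
It fails at once if the marker pen beside the table is shifted by more than 40 mm (distance of pen from where it was at the start of the episode above 0.04 m).
It also fails if it takes over 64 s, if anything falls off the work surface, if the arm or the gripper's body presses on something with over 40 N, if the wrist force passes 120 N, or if a joint passes its speed limit or range.

## Working session

There is one attempt and no reset: what is moved stays moved. The work goes in short steps, Python scripts to look and compute and a shell command to move; the robot and the scene stay as the last step left them, time stands still between calls to the robot, and variables do not carry over. Pictures are saved under pics/ and viewed, and the job is handed in when it is done.

```bash
mkdir -p pics; ls; python3 - <<'E'
from workcell import bot
import cv2,numpy as np
for n in("scene","top"):
    im=bot.grab_frame(n); cv2.imwrite(f"pics/{n}0.png",im[:,:,::-1])
    m=bot.camera_model(n); print(n,m)
    for t in("index_base","dial_grip","plunger_top"):
        for d in bot.silhouettes(n,t): print(n,t,round(d["conf"],2),np.round(d["box"],1),d["pixels"].sum())
print(bot.observe())
E
```

```text
pics
scene {'fx': 395.93140128764924, 'fy': 395.93140128764924, 'cx': 283.9003083186746, 'cy': 205.67233477899305, 'R': array([[-0.76930832, -0.63878223,  0.01104451],
       [-0.40656591,  0.47616043, -0.77972777],
       [ 0.49281728, -0.60434138, -0.62602126]]), 't': array([0.38436307, 0.2650865 , 0.69689959])}
scene index_base 0.79 [239.2 249.7  92.4  79.7] 4191
scene index_base 0.72 [318.2 172.   72.3  51.8] 2317
scene dial_grip 0.95 [237.7 232.8  51.9  41.4] 1571
scene dial_grip 0.87 [320.8 161.5  43.1  34.6] 929
top {'fx': 457.9417140204085, 'fy': 457.9417140204085, 'cx': 280.74702678540507, 'cy': 217.58658801957216, 'R': array([[ 0.00922451, -0.99994563, -0.00486342],
       [-0.98470949, -0.00823763, -0.17400964],
       [ 0.17396012,  0.00639421, -0.98473194]]), 't': array([0.00978325, 0.51451849, 1.02910871])}
top index_base 0.73 [381.6 198.9  81.2  78.6] 3972
top index_base 0.69 [241.3 212.4  70.2  69.1] 3952
top dial_grip 0.85 [238.8 208.4  43.6  48.5] 1770
top dial_grip 0.66 [385.5 195.9  48.7  45.8] 1797
top plunger_top 0.49 [242.1 187.2  13.   10.1] 58
top plunger_top 0.41 [394.2 176.8   8.    9.5] 68
{'clock': 0.4, 'qpos': array([ 1.123826  ,  0.52147684, -0.03626923,  1.59956508,  0.02120341,
        1.02109968, -0.11279178]), 'qd': array([-0.00089137, -0.00025806, -0.00137584, -0.00037435, -0.00183899,
       -0.00078099,  0.00079771]), 'joint_efforts': array([-1.95121254e-03, -9.26044106e+01,  1.97623886e+00, -3.69898546e+01,
        1.79103913e-02,  3.38907717e-03, -6.24573204e-06]), 'position': array([ 0.2298938 , -0.58114233,  0.30381989]), 'tool_rot': array([-3.14143033e+00,  3.11143214e-05,  3.76711907e-01]), 'force': array([ 0.60657788, -0.23731474, -0.84255519]), 'moment': array([ 0.03852647, -0.0081515 ,  0.01596137]), 'grip_width': 0.08548755207686395}
```

View pics/scene0.png

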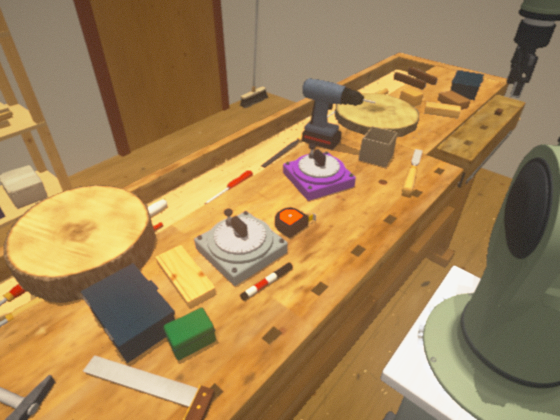

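View pics/top0.png

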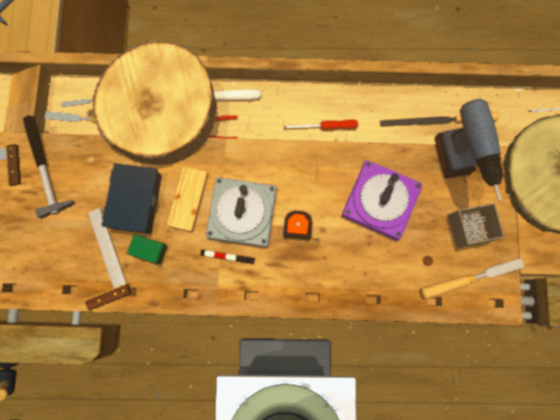

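```bash
python3 - <<'E'
import cv2
im=cv2.imread("pics/top0.png"); cv2.imwrite("pics/topcrop0.png",cv2.resize(im[140:270,180:440],None,fx=3,fy=3,interpolation=cv2.INTER_CUBIC))
E
```

```text
(no output)
```

View pics/topcrop0.png

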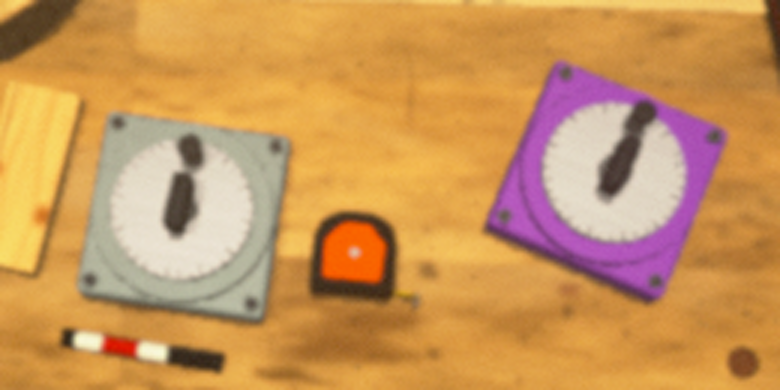

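The grey table at top (241,212) / scene (239,250) is the one meant: it has the blank, tape and pen beside it. The purple one at top (382,199) / scene (318,172) is the look-alike. Next I'll back-project the points.

```bash
cat > h.py <<'E'
from workcell import bot
import numpy as np,cv2
def bp(n,uv,z):
    m=bot.camera_model(n);R,t=m["R"],m["t"]
    d=R.T@np.array([(uv[0]-m["cx"])/m["fx"],(uv[1]-m["cy"])/m["fy"],1]);c=-R.T@t
    return c+d*(z-c[2])/d[2]
def pr(n,X):
    m=bot.camera_model(n);p=m["R"]@np.asarray(X)+m["t"]
    return np.array([m["fx"]*p[0]/p[2]+m["cx"],m["fy"]*p[1]/p[2]+m["cy"]])
E
python3 - <<'E'
from h import *
c=[(118,123),(276,146),(252,303),(90,280)]
P=np.array([bp("top",(180+x/3,140+y/3),.044) for x,y in c]);print(P.round(4),P.mean(0).round(4))
for a,b in((0,1),(1,2),(2,3),(3,0)):
    d=P[b]-P[a];print(np.degrees(np.arctan2(d[1],d[0])),np.hypot(*d[:2]))
print("dial",bp("top",(180+181/3,140+208/3),.052))
print("plg",bp("top",(180+189/3,140+147/3),.09))
for d in bot.silhouettes("top","dial_grip")[:2]:
    ys,xs=np.nonzero(d["pixels"]);print(d["box"])
im=cv2.imread("pics/top0.png"); cv2.imwrite("pics/tc1.png",cv2.resize(im[170:250,200:285],None,fx=7,fy=7,interpolation=cv2.INTER_CUBIC))
im=cv2.imread("pics/scene0.png"); cv2.imwrite("pics/sc1.png",cv2.resize(im[200:285,185:295],None,fx=7,fy=7,interpolation=cv2.INTER_CUBIC))
E
```

```text
[[0.6019 0.1615 0.044 ]
 [0.5842 0.0357 0.044 ]
 [0.4589 0.0528 0.044 ]
 [0.4759 0.1792 0.044 ]] [0.5302 0.1073 0.044 ]
-98.03486943897937 0.12702561089834297
172.246110872896 0.12639706985517965
82.37176203698995 0.12756845633086666
-7.998763911539339 0.12730092838498763
dial [0.53201181 0.10897345 0.052     ]
plg [0.57173006 0.10039767 0.09      ]
[238.8, 208.4, 43.6, 48.5]
[385.5, 195.9, 48.7, 45.8]
```

View pics/tc1.png

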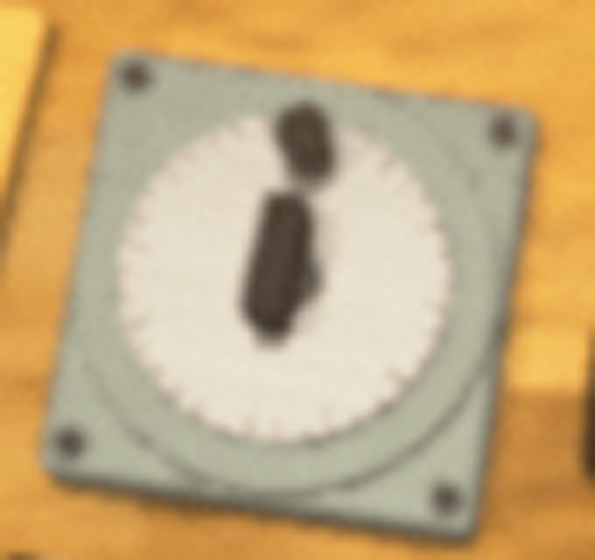

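View pics/sc1.png

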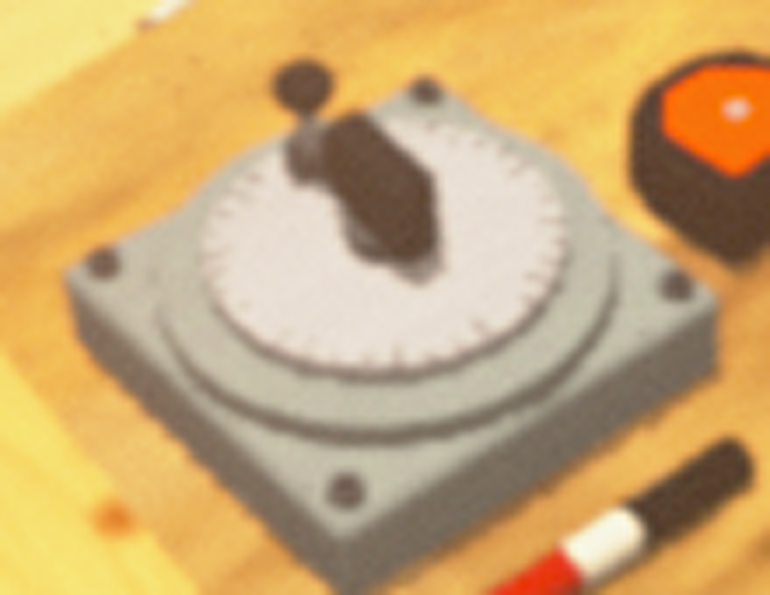

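```bash
python3 - <<'E'
from h import *
print("plunger scene",bp("scene",(185+303/7,200+86/7),.088))
print("plunger top",bp("top",(200+298/7,170+128/7),.09))
print(bp("top",(200+290/7,170+205/7),.089),bp("top",(200+265/7,170+322/7),.089))
c=np.array([.531,.108])
a=[("top","tc1.png",200,170),("scene","sc1.png",185,200)]
for n,f,ox,oy in a:
  im=cv2.imread("pics/"+f)
  for yaw,col in((-8,(0,0,255)),(-16,(0,255,0)),(-24,(255,0,0))):
    r=np.radians(yaw);u=np.array([np.cos(r),np.sin(r)]);v=np.array([-u[1],u[0]])
    q=[c+sx*.022*u+sy*.008*v for sx,sy in((1,1),(1,-1),(-1,-1),(-1,1))]
    pts=np.array([(pr(n,[*x,.089])-[ox,oy])*7 for x in q]).astype(int)
    cv2.polylines(im,[pts],True,col,1)
    p=c+.042*u
    cir=np.array([(pr(n,[p[0]+.01*np.cos(t),p[1]+.01*np.sin(t),.09])-[ox,oy])*7 for t in np.linspace(0,6.28,30)]).astype(int)
    cv2.polylines(im,[cir],True,col,1)
  cir=np.array([(pr(n,[c[0]+.056*np.cos(t),c[1]+.056*np.sin(t),.052])-[ox,oy])*7 for t in np.linspace(0,6.28,60)]).astype(int)
  cv2.polylines(im,[cir],True,(0,255,255),1)
  cv2.imwrite("pics/ov_"+n+".png",im)
E
```

```text
plunger scene [0.57076452 0.10488668 0.088     ]
plunger top [0.57338903 0.10141147 0.09      ]
[0.5480191  0.10348684 0.089     ] [0.50948213 0.11059917 0.089     ]
```

View pics/ov_top.png

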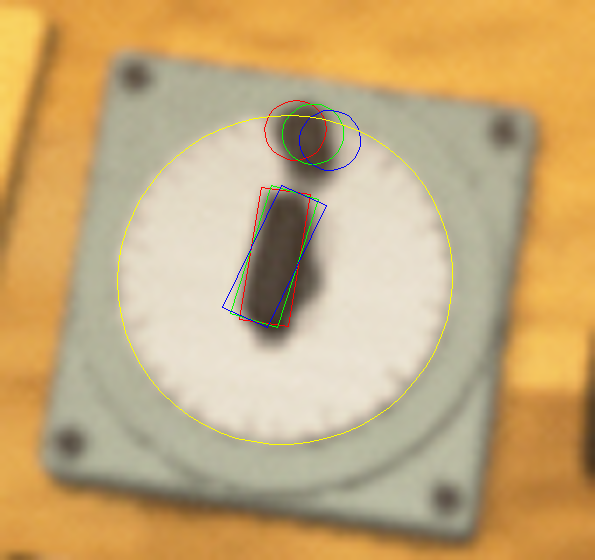

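View pics/ov_scene.png

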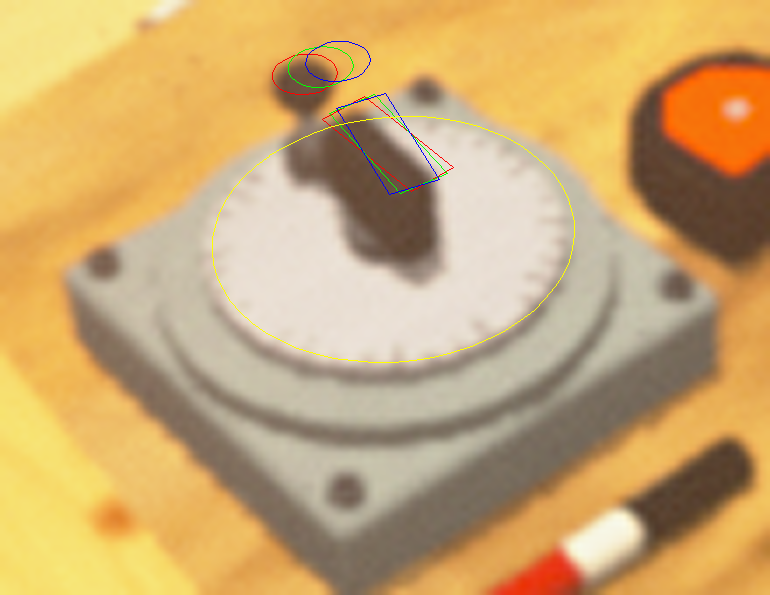

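Top overlay: the bar lies between the red (-8°) and green (-16°) outlines, so bar yaw is about -13°. The centre is about (0.531, 0.1085). I'll approach with tool yaw 167°, which leaves wrist room for turning clockwise.

```bash
python3 -m crank '{"travel":[[1.5,3,0],[3,6,0],[4.5,9,0],[6,12,0],[7.5,15,0],[9,18,0],[10.5,21,0],[12,24,0]],"rot":[[0,0,6],[0,0,12],[0,0,18],[0,0,24],[0,0,30],[0,0,36],[0,0,42],[0,0,48]]}' 1 40
```

```text
clock: 1.25
position: [0.3504, -0.3399, 0.3041]
tool_rot: [3.141, 0.0, 1.219]
force: [0.1, -0.3, 0.5]
grip_width: 0.0855
```

```bash
python3 -m crank '{"travel":[[1.5,3,0],[3,6,0],[4.5,9,0],[6,12,0],[7.5,15,0],[9,18,0],[10.5,21,0],[11.5,24,0]],"rot":[[0,0,6],[0,0,12],[0,0,18],[0,0,24],[0,0,30],[0,0,36],[0,0,42],[0,0,48]]}'
```

```text
clock: 2.05
position: [0.4657, -0.0999, 0.3041]
tool_rot: [3.141, 0.0, 2.057]
force: [-0.2, 0.3, 0.3]
grip_width: 0.0853
```

```bash
python3 -m crank '{"travel":[[1,3,0],[2,6,-1],[3,9,-2.5],[4,12,-4],[5,15,-5.5],[6,18,-7],[6.6,20.5,-8.5],[6.6,20.9,-9]],"rot":[[0,0,6],[0,0,12],[0,0,18],[0,0,24],[0,0,30],[0,0,36],[0,0,42],[0,0,49.5]]}'
```

```text
clock: 2.85
position: [0.5308, 0.1111, 0.2127]
tool_rot: [3.14, -0.001, 2.924]
force: [0.1, -0.1, 0.8]
grip_width: 0.0854
```

```bash
python3 - <<'E'
from h import *
o=bot.observe();print(o["position"],np.degrees(o["tool_rot"]),o["qpos"],o["clock"])
for n in("scene","top"): cv2.imwrite(f"pics/{n}1.png",bot.grab_frame(n)[:,:,::-1])
im=cv2.imread("pics/scene1.png"); cv2.imwrite("pics/s1.png",cv2.resize(im[120:290,150:350],None,fx=3.5,fy=3.5,interpolation=cv2.INTER_CUBIC))
E
```

```text
[0.53082271 0.11108324 0.21274171] [ 1.79924764e+02 -6.88666251e-02  1.67528453e+02] [ 0.21897383  0.60985128 -0.74580474  1.8741997   0.53219772  0.86746214
  0.55999664] 2.85
```

View pics/s1.png

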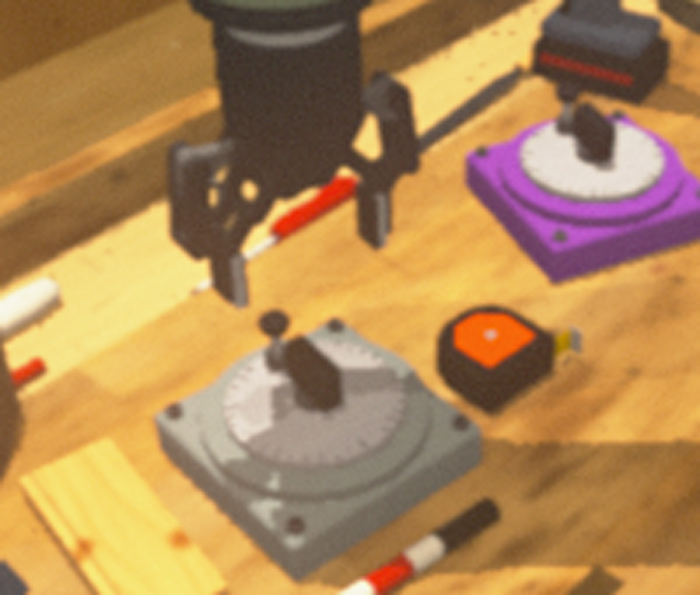

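The scene picture shows the open fingers centred above the grey dial, aligned across the bar. Next I descend.

```bash
python3 -m crank '{"travel":[[0,0,-1],[0,0,-2.5],[0,0,-4],[0,0,-5.5],[0,0,-7],[0,0,-8],[0,0,-8],[0,0,-8]],"rot":[[0,0,0],[0,0,0],[0,0,0],[0,0,0],[0,0,0],[0,0,0],[0,0,0],[0,0,0]]}' 1 40
```

```text
clock: 3.75
position: [0.531, 0.108, 0.1339]
tool_rot: [3.142, -0.0, 2.916]
force: [-0.1, -0.7, -0.5]
grip_width: 0.0854
```

```bash
python3 -m crank '{"travel":[[0,0,0],[0,0,0],[0,0,0],[0,0,0],[0,0,0],[0,0,0],[0,0,0],[0,0,0]],"rot":[[0,0,0],[0,0,0],[0,0,0],[0,0,0],[0,0,0],[0,0,0],[0,0,0],[0,0,0]]}' -0.5 30; python3 -c "
from workcell import bot
o=bot.observe();print(o['force'],o['moment'],o['grip_width'],o['position'])"
```

```text
clock: 4.55
position: [0.5309, 0.1079, 0.1339]
tool_rot: [-3.142, -0.0, 2.916]
force: [-0.7, -0.1, -0.1]
grip_width: 0.0214
[-0.71480408 -0.11586082 -0.09164694] [-0.03184336 -0.01518065 -0.02119126] 0.0214128088036685 [0.53092558 0.10785261 0.13387695]
```

Grip shut on the bar.

```bash
python3 -m crank '{"travel":[[0,0,0],[0,0,0],[0,0,0],[0,0,0],[0,0,0]],"rot":[[0,0,0],[0,0,0],[0,0,0],[0,0,0],[0,0,0]]}' -1 40; python3 -c "
from workcell import bot
o=bot.observe();print(o['force'],o['moment'],o['grip_width'],o['position'],o['tool_rot'])"
```

```text
clock: 5.05
position: [0.5313, 0.1098, 0.1343]
tool_rot: [3.138, 0.001, 2.918]
force: [2.2, 10.5, -1.4]
grip_width: 0.0151
[ 2.23227982 10.47388771 -1.36795821] [ 1.96940546 -0.28296968  0.00372328] 0.015053955185142378 [0.53133928 0.10977538 0.13429096] [3.13823904e+00 8.31284742e-04 2.91760477e+00]
```

Residual side force: the bar sits a few mm toward +y, so I shift to follow it.

```bash
python3 -m crank '{"travel":[[0,0.2,0],[0.05,0.3,0],[0.05,0.3,0]],"rot":[[0,0,0],[0,0,0],[0,0,0]]}'; python3 -c "
from workcell import bot
o=bot.observe();print(o['force'],o['moment'],o['grip_width'],o['position'],o['tool_rot'])"
```

```text
clock: 5.35
position: [0.5315, 0.1102, 0.1343]
tool_rot: [-3.14, 0.0, 2.916]
force: [-3.3, -4.3, 12.1]
grip_width: 0.0152
[-3.3106274  -4.33649802 12.09066899] [-0.96026032  0.56858595  0.04636876] 0.015213484726533484 [0.53147054 0.11021381 0.13426005] [-3.14001701e+00  3.75328293e-04  2.91585679e+00]
```

```bash
cat > s.py <<'E'
from workcell import bot
import numpy as np
o=bot.observe();print("t%.2f"%o["clock"],"yaw %.2f"%np.degrees(o["tool_rot"][2]),"M",o["moment"].round(3),"F",o["force"].round(1),"pos",o["position"].round(4),"w %.4f"%o["grip_width"])
E
python3 -m crank '{"travel":[[0,-0.07,0],[0,-0.07,0],[0,-0.07,0],[0,-0.07,0]],"rot":[[0,0,-1],[0,0,-2],[0,0,-3],[0,0,-4]]}' >/dev/null; python3 s.py
python3 -m crank '{"travel":[[0,0,0],[0,0,0],[0,0,0],[0,0,0],[0,0,0],[0,0,0],[0,0,0]],"rot":[[0,0,-1],[0,0,-2],[0,0,-3],[0,0,-4],[0,0,-5],[0,0,-6],[0,0,-7]]}' >/dev/null; python3 s.py
```

```text
t5.75 yaw 163.07 M [-0.167  0.542  0.312] F [-2.3 -0.8  9. ] pos [0.5314 0.1102 0.1343] w 0.0155
t6.45 yaw 156.08 M [0.034 0.32  0.358] F [-1.9  1.1  8.1] pos [0.5315 0.1103 0.1343] w 0.0154
```

```bash

python3 -m crank '{"travel":[[0,0,0],[0,0,0],[0,0,0],[0,0,0],[0,0,0],[0,0,0],[0,0,0]],"rot":[[0,0,-1],[0,0,-2],[0,0,-3],[0,0,-4],[0,0,-5],[0,0,-6],[0,0,-7]]}' >/dev/null; python3 s.py
python3 -m crank '{"travel":[[0,0,0],[0,0,0]],"rot":[[0,0,-0.75],[0,0,-1.5]]}' >/dev/null; python3 s.py
python3 -m crank '{"travel":[[0,0,0],[0,0,0]],"rot":[[0,0,-0.75],[0,0,-1.5]]}' >/dev/null; python3 s.py
python3 -m crank '{"travel":[[0,0,0],[0,0,0]],"rot":[[0,0,-0.75],[0,0,-1.5]]}' >/dev/null; python3 s.py
```

```text
t7.15 yaw 149.08 M [0.184 0.303 0.366] F [-0.8  1.1  5.9] pos [0.5316 0.1105 0.1342] w 0.0156
t7.35 yaw 147.59 M [0.189 0.169 0.381] F [-1.1  0.9  6.5] pos [0.5316 0.1106 0.1343] w 0.0152
t7.55 yaw 146.10 M [0.297 0.185 0.402] F [-0.7  2.   6.1] pos [0.5316 0.1106 0.1343] w 0.0154
t7.75 yaw 144.60 M [0.286 0.151 0.323] F [0.2 1.5 5.8] pos [0.5316 0.1106 0.1343] w 0.0153
```

```bash

python3 -m crank '{"travel":[[0,0,0],[0,0,0]],"rot":[[0,0,-0.75],[0,0,-1.5]]}' >/dev/null; python3 s.py
python3 -m crank '{"travel":[[0,0,0],[0,0,0]],"rot":[[0,0,-0.75],[0,0,-1.5]]}' >/dev/null; python3 s.py
python3 -m crank '{"travel":[[0,0,0],[0,0,0]],"rot":[[0,0,-0.75],[0,0,-1.5]]}' >/dev/null; python3 s.py
python3 -m crank '{"travel":[[0,0,0],[0,0,0]],"rot":[[0,0,-0.75],[0,0,-1.5]]}' >/dev/null; python3 s.py
```

```text
t7.95 yaw 143.10 M [0.334 0.107 0.366] F [0.3 1.3 5.1] pos [0.5317 0.1106 0.1343] w 0.0156
t8.15 yaw 141.60 M [0.371 0.058 0.409] F [-0.2  2.7  5.8] pos [0.5317 0.1107 0.1343] w 0.0154
t8.35 yaw 140.10 M [ 0.398 -0.029  0.367] F [-0.   2.5  4.8] pos [0.5317 0.1107 0.1343] w 0.0151
t8.55 yaw 138.61 M [0.455 0.048 0.355] F [0.5 2.9 5.5] pos [0.5317 0.1107 0.1343] w 0.0156
```

```bash

python3 -m crank '{"travel":[[0,0,0],[0,0,0]],"rot":[[0,0,-0.75],[0,0,-1.5]]}' >/dev/null; python3 s.py
python3 -m crank '{"travel":[[0,0,0],[0,0,0]],"rot":[[0,0,-0.75],[0,0,-1.5]]}' >/dev/null; python3 s.py
python3 -m crank '{"travel":[[0,0,0],[0,0,0]],"rot":[[0,0,-0.75],[0,0,-1.5]]}' >/dev/null; python3 s.py
python3 -m crank '{"travel":[[0,0,0],[0,0,0]],"rot":[[0,0,-0.75],[0,0,-1.5]]}' >/dev/null; python3 s.py
```

```text
t8.75 yaw 137.10 M [0.552 0.011 0.401] F [0.9 3.7 5.6] pos [0.5317 0.1107 0.1343] w 0.0150
t8.95 yaw 135.59 M [ 0.622 -0.116  0.356] F [1.1 3.  4.9] pos [0.5318 0.1108 0.1343] w 0.0150
t9.15 yaw 134.09 M [ 0.724 -0.116  0.325] F [2.1 3.  4.8] pos [0.5318 0.1108 0.1342] w 0.0153
t9.35 yaw 132.59 M [ 0.74  -0.203  0.31 ] F [1.7 3.5 4.9] pos [0.5319 0.1108 0.1343] w 0.0156
```

```bash

python3 -m crank '{"travel":[[0,0,0],[0,0,0]],"rot":[[0,0,-0.75],[0,0,-1.5]]}' >/dev/null; python3 s.py
python3 -m crank '{"travel":[[0,0,0],[0,0,0]],"rot":[[0,0,-0.75],[0,0,-1.5]]}' >/dev/null; python3 s.py
```

```text
t9.55 yaw 131.09 M [ 0.806 -0.275  0.369] F [1.7 4.6 5.1] pos [0.5319 0.1108 0.1343] w 0.0153
t9.75 yaw 129.58 M [ 0.872 -0.363  0.404] F [2.  4.1 5.5] pos [0.5319 0.1108 0.1343] w 0.0151
```

```bash

python3 -m crank '{"travel":[[0,0,0],[0,0,0]],"rot":[[0,0,-0.75],[0,0,-1.5]]}' >/dev/null; python3 s.py
python3 -m crank '{"travel":[[0,0,0],[0,0,0]],"rot":[[0,0,-0.75],[0,0,-1.5]]}' >/dev/null; python3 s.py
python3 -m crank '{"travel":[[0,0,0],[0,0,0]],"rot":[[0,0,-0.75],[0,0,-1.5]]}' >/dev/null; python3 s.py
python3 -m crank '{"travel":[[0,0,0],[0,0,0]],"rot":[[0,0,-0.75],[0,0,-1.5]]}' >/dev/null; python3 s.py
```

```text
t9.95 yaw 128.08 M [ 0.933 -0.477  0.324] F [1.5 5.7 4.4] pos [0.5319 0.1109 0.1343] w 0.0151
t10.15 yaw 126.58 M [ 0.901 -0.463  0.305] F [3.  5.7 4.8] pos [0.5319 0.1109 0.1343] w 0.0153
t10.35 yaw 125.09 M [ 1.03  -0.515  0.36 ] F [3.1 5.8 3.9] pos [0.532  0.1109 0.1343] w 0.0151
t10.55 yaw 123.59 M [ 1.037 -0.538  0.285] F [3.2 5.2 3.2] pos [0.532  0.111  0.1343] w 0.0151
```

```bash

python3 -m crank '{"travel":[[0,0,0],[0,0,0]],"rot":[[0,0,-0.75],[0,0,-1.5]]}' >/dev/null; python3 s.py
python3 -m crank '{"travel":[[0,0,0],[0,0,0]],"rot":[[0,0,-0.75],[0,0,-1.5]]}' >/dev/null; python3 s.py
```

```text
t10.75 yaw 122.08 M [ 1.083 -0.704  0.369] F [4.1 5.4 3.4] pos [0.532  0.111  0.1343] w 0.0152
t10.95 yaw 120.58 M [ 1.031 -0.646  0.383] F [3.3 5.5 3.6] pos [0.5321 0.111  0.1343] w 0.0151
```

```bash

python3 -m crank '{"travel":[[0.05,0.05,0],[0.1,0.1,0]],"rot":[[0,0,-0.75],[0,0,-1.5]]}' >/dev/null; python3 s.py
python3 -m crank '{"travel":[[0,0,0],[0,0,0]],"rot":[[0,0,-0.75],[0,0,-1.5]]}' >/dev/null; python3 s.py
python3 -m crank '{"travel":[[0,0,0],[0,0,0]],"rot":[[0,0,-0.75],[0,0,-1.5]]}' >/dev/null; python3 s.py
python3 -m crank '{"travel":[[0,0,0],[0,0,0]],"rot":[[0,0,-0.75],[0,0,-1.5]]}' >/dev/null; python3 s.py
```

```text
t11.15 yaw 119.06 M [-0.295  1.24   0.353] F [-5.4 -2.  14.4] pos [0.5323 0.1112 0.1342] w 0.0155
t11.35 yaw 117.56 M [0.088 0.68  0.317] F [-2.7  0.6 10.8] pos [0.5323 0.1112 0.1342] w 0.0151
t11.55 yaw 116.06 M [0.122 0.622 0.328] F [-3.7  0.4 10.9] pos [0.5323 0.1112 0.1342] w 0.0151
t11.75 yaw 114.56 M [0.154 0.576 0.37 ] F [-2.8 -0.1 10.9] pos [0.5324 0.1112 0.1342] w 0.0154
```

```bash

python3 -m crank '{"travel":[[0,0,0],[0,0,0]],"rot":[[0,0,-0.75],[0,0,-1.5]]}' >/dev/null; python3 s.py
python3 -m crank '{"travel":[[0,0,0],[0,0,0]],"rot":[[0,0,-0.75],[0,0,-1.5]]}' >/dev/null; python3 s.py
```

```text
t11.95 yaw 113.06 M [0.166 0.459 0.399] F [-2.3  1.  10.5] pos [0.5324 0.1112 0.1342] w 0.0152
t12.15 yaw 111.56 M [0.203 0.464 0.369] F [-2.7  0.4 10.7] pos [0.5324 0.1112 0.1342] w 0.0154
```

```bash

python3 -m crank '{"travel":[[0,0,0],[0,0,0]],"rot":[[0,0,-0.75],[0,0,-1.5]]}' >/dev/null; python3 s.py
python3 -m crank '{"travel":[[0,0,0],[0,0,0]],"rot":[[0,0,-0.75],[0,0,-1.5]]}' >/dev/null; python3 s.py
python3 -m crank '{"travel":[[0,0,0],[0,0,0]],"rot":[[0,0,-0.75],[0,0,-1.5]]}' >/dev/null; python3 s.py
python3 -m crank '{"travel":[[0,0,0],[0,0,0]],"rot":[[0,0,-0.75],[0,0,-1.5]]}' >/dev/null; python3 s.py
```

```text
t12.35 yaw 110.06 M [0.146 0.384 0.363] F [-1.8  0.9  9.1] pos [0.5325 0.1112 0.1342] w 0.0154
t12.55 yaw 108.57 M [0.242 0.397 0.384] F [-1.7  0.4  9.6] pos [0.5325 0.1113 0.1342] w 0.0151
t12.75 yaw 107.06 M [0.289 0.293 0.377] F [-1.3  1.1 10. ] pos [0.5325 0.1113 0.1343] w 0.0154
t12.95 yaw 105.56 M [0.241 0.245 0.293] F [-0.2  1.8  8.3] pos [0.5326 0.1113 0.1343] w 0.0151
```

```bash

python3 -m crank '{"travel":[[0,0,0],[0,0,0]],"rot":[[0,0,-0.75],[0,0,-1.5]]}' >/dev/null; python3 s.py
python3 -m crank '{"travel":[[0,0,0],[0,0,0]],"rot":[[0,0,-0.75],[0,0,-1.5]]}' >/dev/null; python3 s.py
python3 -m crank '{"travel":[[0,0,0],[0,0,0]],"rot":[[0,0,-0.75],[0,0,-1.5]]}' >/dev/null; python3 s.py
```

```text
t13.15 yaw 104.06 M [0.239 0.173 0.306] F [-0.2  1.4  7.8] pos [0.5326 0.1113 0.1343] w 0.0156
t13.35 yaw 102.56 M [0.259 0.069 0.36 ] F [-0.2  1.7  8.3] pos [0.5327 0.1113 0.1343] w 0.0153
t13.55 yaw 101.06 M [0.326 0.005 0.232] F [1.  2.  7.7] pos [0.5327 0.1113 0.1342] w 0.0151
```

```bash

python3 -m crank '{"travel":[[0,0,0],[0,0,0]],"rot":[[0,0,-0.5],[0,0,-1]]}' >/dev/null; python3 s.py
python3 -m crank '{"travel":[[0,0,0],[0,0,0]],"rot":[[0,0,-0.5],[0,0,-1]]}' >/dev/null; python3 s.py
```

```text
t13.75 yaw 100.06 M [0.273 0.024 0.191] F [0.9 1.4 7.5] pos [0.5327 0.1113 0.1342] w 0.0156
t13.95 yaw 99.06 M [ 0.338 -0.058  0.19 ] F [1.3 1.5 7.7] pos [0.5327 0.1113 0.1342] w 0.0153
```

```bash

python3 -m crank '{"travel":[[0,0,0],[0,0,0]],"rot":[[0,0,-0.5],[0,0,-1]]}' >/dev/null; python3 s.py
```

```text
t14.15 yaw 98.06 M [ 0.362 -0.117  0.143] F [1.1 1.2 7.2] pos [0.5328 0.1113 0.1342] w 0.0150
```

Clear dip, so I continue in small steps.

```bash

python3 -m crank '{"travel":[[0,0,0],[0,0,0]],"rot":[[0,0,-0.4],[0,0,-0.8]]}' >/dev/null; python3 s.py
```

```text
t14.35 yaw 97.26 M [ 0.313 -0.126  0.137] F [2.  1.6 8. ] pos [0.5328 0.1113 0.1343] w 0.0154
```

```bash

python3 -m crank '{"travel":[[0,0,0],[0,0,0]],"rot":[[0,0,-0.4],[0,0,-0.8]]}' >/dev/null; python3 s.py
```

```text
t14.55 yaw 96.45 M [ 0.379 -0.184  0.095] F [1.1 2.3 6.1] pos [0.5328 0.1113 0.1342] w 0.0154
```

```bash

python3 -m crank '{"travel":[[0,0,0],[0,0,0]],"rot":[[0,0,-0.4],[0,0,-0.8]]}' >/dev/null; python3 s.py
```

```text
t14.75 yaw 95.66 M [ 0.427 -0.203  0.266] F [2.2 1.3 7.3] pos [0.5328 0.1113 0.1342] w 0.0151
```

```bash

python3 -m crank '{"travel":[[0,0,0],[0,0,0]],"rot":[[0,0,-0.4],[0,0,-0.8]]}' >/dev/null; python3 s.py
```

```text
t14.95 yaw 94.88 M [ 0.289 -0.2    0.517] F [1.3 1.9 6.6] pos [0.5328 0.1113 0.1343] w 0.0153
```

```bash

python3 -m crank '{"travel":[[0,0,0],[0,0,0]],"rot":[[0,0,-0.4],[0,0,-0.8]]}' >/dev/null; python3 s.py
```

```text
t15.15 yaw 94.10 M [ 0.277 -0.163  0.719] F [1.6 1.2 6.5] pos [0.5328 0.1114 0.1343] w 0.0150
```

The torque dipped to 0.10 at yaw 96.4° and then rose sharply to 0.72, so the notch centre is at about 96°. I unwind to there and release.

```bash

python3 -m crank '{"travel":[[0,0,0],[0,0,0],[0,0,0],[0,0,0]],"rot":[[0,0,0.8],[0,0,1.6],[0,0,1.8],[0,0,1.8]]}' >/dev/null; python3 s.py
```

```text
t15.55 yaw 95.85 M [ 0.381 -0.106 -0.25 ] F [1.  2.5 6.3] pos [0.5328 0.1113 0.1342] w 0.0155
```

```bash

python3 -m crank '{"travel":[[0,0,0],[0,0,0],[0,0,0],[0,0,0],[0,0,0],[0,0,0]],"rot":[[0,0,0],[0,0,0],[0,0,0],[0,0,0],[0,0,0],[0,0,0]]}' 0 >/dev/null; python3 s.py
python3 -m crank '{"travel":[[0,0,1],[0,0,3],[0,0,5],[0,0,8],[0,0,10],[0,0,10]],"rot":[[0,0,0],[0,0,0],[0,0,0],[0,0,0],[0,0,0],[0,0,0]]}' -1 >/dev/null; python3 s.py
python3 - <<'E'
from h import *
for n in("scene","top"): cv2.imwrite(f"pics/{n}2.png",bot.grab_frame(n)[:,:,::-1])
im=cv2.imread("pics/scene2.png"); cv2.imwrite("pics/s2.png",cv2.resize(im[200:285,185:295],None,fx=7,fy=7,interpolation=cv2.INTER_CUBIC))
im=cv2.imread("pics/top2.png"); cv2.imwrite("pics/t2.png",cv2.resize(im[170:250,200:285],None,fx=7,fy=7,interpolation=cv2.INTER_CUBIC))
E
```

```text
t16.15 yaw 95.89 M [-0.019  0.007 -0.023] F [-0.8  0.   1.1] pos [0.5324 0.1111 0.1338] w 0.0426
t16.75 yaw 95.87 M [-0.001 -0.036  0.013] F [ 0.5  0.6 -0.1] pos [0.5334 0.1114 0.2371] w -0.0003
```

View pics/s2.png

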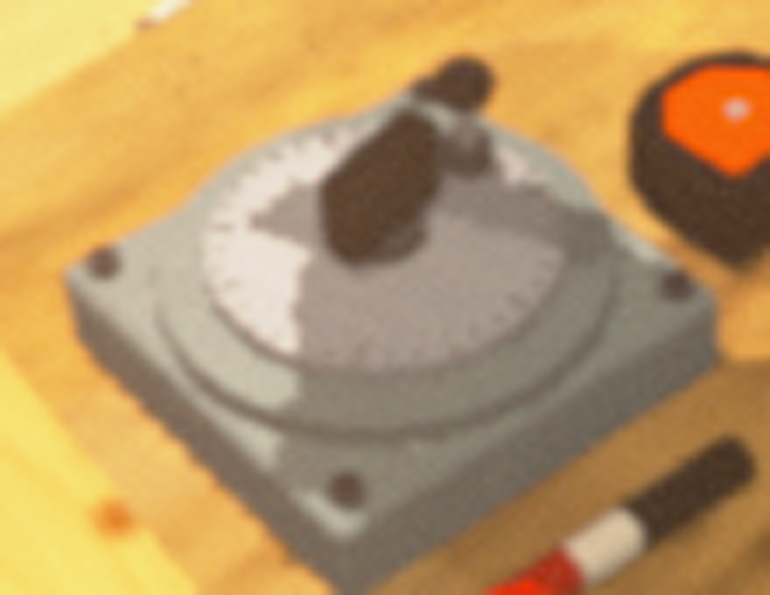

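View pics/t2.png

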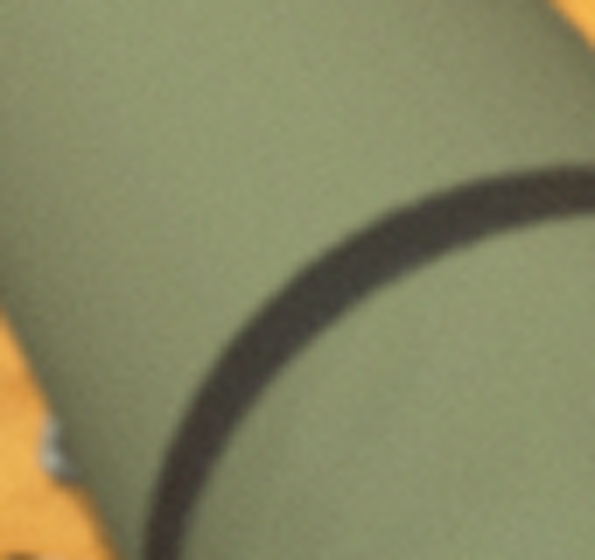

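Bar yaw is about -84° (plunger head at scene px (251,212)). The plunger should be near (0.537, 0.069). I move the shut fingertips above it.

```bash

python3 -m crank '{"travel":[[0.2,-1.5,-1],[0.4,-3,-2],[0.4,-4.4,-3.5],[0.4,-4.4,-5],[0.4,-4.4,-5],[0.4,-4.4,-5]],"rot":[[0,0,0],[0,0,0],[0,0,0],[0,0,0],[0,0,0],[0,0,0]]}' -1 >/dev/null; python3 s.py
python3 - <<'E'
from h import *
n="scene";cv2.imwrite(f"pics/{n}3.png",bot.grab_frame(n)[:,:,::-1])
im=cv2.imread("pics/scene3.png"); 
p=pr(n,[.5371,.0695,.09]);print(p)
cv2.imwrite("pics/s3.png",cv2.resize(im[170:270,195:305],None,fx=6,fy=6,interpolation=cv2.INTER_CUBIC))
E
```

```text
t17.45 yaw 95.86 M [ 0.04  -0.006  0.026] F [-0.3  0.4 -0.1] pos [0.5362 0.0665 0.1832] w 0.0001
[250.77006055 210.09265081]
```

View pics/s3.png

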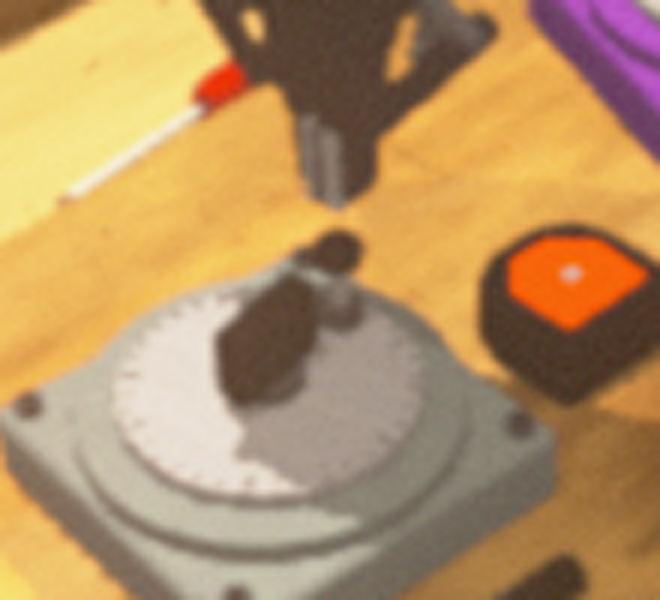

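The shut fingertips are right above the plunger head (crop px (338,190) over (335,250)). Next I lower gently.

```bash

python3 -m crank '{"travel":[[0,0.05,-0.4],[0,0.05,-0.8],[0,0.05,-1.2],[0,0.05,-1.5],[0,0.05,-1.7],[0,0.05,-1.7]],"rot":[[0,0,0],[0,0,0],[0,0,0],[0,0,0],[0,0,0],[0,0,0]]}' -1 >/dev/null; python3 s.py
python3 -m crank '{"travel":[[0,0,-0.05],[0,0,-0.1]],"rot":[[0,0,0],[0,0,0]]}'  >/dev/null; python3 s.py
```

```text
t18.10 yaw 95.89 M [ 0.059 -0.017 -0.023] F [0.4 0.1 0.8] pos [0.5363 0.0677 0.1666] w 0.0002
t18.30 yaw 95.89 M [-0.008  0.002  0.015] F [0.1 0.1 0.1] pos [0.5365 0.0677 0.166 ] w -0.0001
```

```bash

python3 -m crank '{"travel":[[0,0,-0.05],[0,0,-0.1]],"rot":[[0,0,0],[0,0,0]]}'  >/dev/null; python3 s.py
```

```text
t18.50 yaw 95.88 M [-0.027 -0.014  0.05 ] F [ 0.2  0.2 -0.7] pos [0.5365 0.0676 0.1649] w 0.0003
```

```bash

python3 -m crank '{"travel":[[0,0,-0.05],[0,0,-0.1]],"rot":[[0,0,0],[0,0,0]]}'  >/dev/null; python3 s.py
```

```text
t18.70 yaw 95.88 M [-0.014 -0.037 -0.073] F [0.4 0.4 0.1] pos [0.5364 0.0676 0.1639] w -0.0004
```

```bash

python3 -m crank '{"travel":[[0,0,-0.05],[0,0,-0.1]],"rot":[[0,0,0],[0,0,0]]}'  >/dev/null; python3 s.py
```

```text
t18.90 yaw 95.88 M [ 0.026  0.021 -0.01 ] F [ 0.6 -0.9  0.9] pos [0.5364 0.0676 0.1628] w -0.0003
```

```bash

python3 -m crank '{"travel":[[0,0,-0.05],[0,0,-0.1]],"rot":[[0,0,0],[0,0,0]]}'  >/dev/null; python3 s.py
```

```text
t19.10 yaw 95.88 M [-0.102  0.255  0.025] F [-1.2  0.8  4.1] pos [0.5365 0.0676 0.162 ] w -0.0001
```

```bash

python3 -m crank '{"travel":[[0,0,-0.05],[0,0,-0.1]],"rot":[[0,0,0],[0,0,0]]}'  >/dev/null; python3 s.py
```

```text
t19.30 yaw 95.88 M [-0.118  0.194 -0.002] F [-0.8  0.4  3.1] pos [0.5365 0.0676 0.1609] w 0.0003
```

```bash

python3 -m crank '{"travel":[[0,0,-0.05],[0,0,-0.1]],"rot":[[0,0,0],[0,0,0]]}'  >/dev/null; python3 s.py
```

```text
t19.50 yaw 95.89 M [-0.071  0.172 -0.017] F [-0.4  0.1  3.9] pos [0.5364 0.0676 0.1599] w 0.0001
```

Contact was at about 0.1625, and the plunger is moving at about 4 N. I keep going with small steps.

```bash

python3 -m crank '{"travel":[[0,0,-0.05],[0,0,-0.1]],"rot":[[0,0,0],[0,0,0]]}'  >/dev/null; python3 s.py
```

```text
t19.70 yaw 95.89 M [-0.046  0.109 -0.036] F [-1.3 -0.6  3.6] pos [0.5365 0.0677 0.1589] w -0.0003
```

```bash

python3 -m crank '{"travel":[[0,0,-0.05],[0,0,-0.1]],"rot":[[0,0,0],[0,0,0]]}'  >/dev/null; python3 s.py
```

```text
t19.90 yaw 95.89 M [-0.037  0.149 -0.013] F [-0.9 -0.1  3.7] pos [0.5365 0.0677 0.1579] w -0.0000
```

```bash

python3 -m crank '{"travel":[[0,0,-0.05],[0,0,-0.1]],"rot":[[0,0,0],[0,0,0]]}'  >/dev/null; python3 s.py
```

```text
t20.10 yaw 95.89 M [-0.051  0.068  0.035] F [-0.6 -0.2  3. ] pos [0.5365 0.0676 0.1568] w 0.0005
```

More than 5 mm in without a stop, so the pin is in the notch. I continue home.

```bash

python3 -m crank '{"travel":[[0,0,-0.05],[0,0,-0.1]],"rot":[[0,0,0],[0,0,0]]}'  >/dev/null; python3 s.py
python3 -m crank '{"travel":[[0,0,-0.05],[0,0,-0.1]],"rot":[[0,0,0],[0,0,0]]}'  >/dev/null; python3 s.py
```

```text
t20.30 yaw 95.89 M [-0.028  0.056  0.004] F [-1.  -1.1  3.5] pos [0.5365 0.0677 0.1559] w 0.0005
t20.50 yaw 95.89 M [ 0.01   0.088 -0.014] F [-0.8  0.4  3.4] pos [0.5365 0.0677 0.1548] w 0.0001
```

```bash

python3 -m crank '{"travel":[[0,0,-0.05],[0,0,-0.1]],"rot":[[0,0,0],[0,0,0]]}'  >/dev/null; python3 s.py
python3 -m crank '{"travel":[[0,0,-0.05],[0,0,-0.1]],"rot":[[0,0,0],[0,0,0]]}'  >/dev/null; python3 s.py
```

```text
t20.70 yaw 95.88 M [ 0.01   0.044 -0.051] F [-0.6  0.1  3.9] pos [0.5364 0.0676 0.1538] w 0.0004
t20.90 yaw 95.89 M [0.001 0.016 0.002] F [-0.2 -1.1  4. ] pos [0.5364 0.0677 0.1529] w -0.0001
```

```bash

python3 -m crank '{"travel":[[0,0,-0.05],[0,0,-0.1]],"rot":[[0,0,0],[0,0,0]]}'  >/dev/null; python3 s.py
```

```text
t21.10 yaw 95.89 M [-0.027  0.013 -0.029] F [0.4 0.3 3.8] pos [0.5364 0.0677 0.1518] w 0.0002
```

```bash

python3 -m crank '{"travel":[[0,0,-0.03],[0,0,-0.06]],"rot":[[0,0,0],[0,0,0]]}'  >/dev/null; python3 s.py
```

```text
t21.30 yaw 95.89 M [-0.045  0.042  0.017] F [-1.4 -0.4  3.7] pos [0.5365 0.0676 0.1513] w -0.0000
```

```bash

python3 -m crank '{"travel":[[0,0,-0.02],[0,0,-0.04]],"rot":[[0,0,0],[0,0,0]]}'  >/dev/null; python3 s.py
```

```text
t21.50 yaw 95.89 M [-0.057  0.022 -0.071] F [-0.4 -0.1  3.7] pos [0.5365 0.0677 0.1509] w 0.0004
```

```bash

python3 -m crank '{"travel":[[0,0,-0.02],[0,0,-0.04]],"rot":[[0,0,0],[0,0,0]]}'  >/dev/null; python3 s.py
```

```text
t21.70 yaw 95.89 M [-0.05   0.337 -0.03 ] F [-2.  -0.5  9.2] pos [0.5365 0.0676 0.1506] w -0.0002
```

Firm stop after 12 mm, at 9 N. I lift straight off and check.

```bash

python3 -m crank '{"travel":[[0,0,0.3],[0,0,1],[0,0,3],[0,-0.5,6],[-2,-3,10],[-5,-7,13],[-7,-11,14],[-7,-15,14]],"rot":[[0,0,0],[0,0,0],[0,0,0],[0,0,0],[0,0,0],[0,0,0],[0,0,0],[0,0,0]]}' >/dev/null; python3 s.py
python3 -m crank '{"travel":[[0,-3,0],[0,-6,0],[0,-9,0],[0,-12,0],[0,-15,0],[0,-15,0]],"rot":[[0,0,0],[0,0,0],[0,0,0],[0,0,0],[0,0,0],[0,0,0]]}' >/dev/null; python3 s.py
python3 - <<'E'
from h import *
for n in("scene","top"): cv2.imwrite(f"pics/{n}4.png",bot.grab_frame(n)[:,:,::-1])
a=cv2.imread("pics/scene4.png")[195:315,150:330];b=cv2.imread("pics/top4.png")[150:270,160:340]
cv2.imwrite("pics/f4.png",np.vstack([cv2.resize(q,None,fx=4,fy=2.5*1,interpolation=cv2.INTER_CUBIC) if 0 else cv2.resize(q,None,fx=2.5,fy=2.5,interpolation=cv2.INTER_CUBIC) for q in(a,b)]))
r=np.radians(-84.1)
for z in(.09,.078): print(z,(pr("scene",[.5328+.042*np.cos(r),.1113+.042*np.sin(r),z])-[150,195])*2.5)
E
```

```text
t22.50 yaw 95.94 M [ 0.017 -0.089  0.015] F [ 1.5 -0.1 -0.7] pos [ 0.4647 -0.0834  0.2929] w -0.0001
t23.10 yaw 95.63 M [ 0.03  -0.052  0.014] F [-0.2  1.   0.3] pos [ 0.4657 -0.236   0.2906] w -0.0003
0.09 [251.8929496   37.73590782]
0.078 [252.45712994  48.2767713 ]
```

View pics/f4.png

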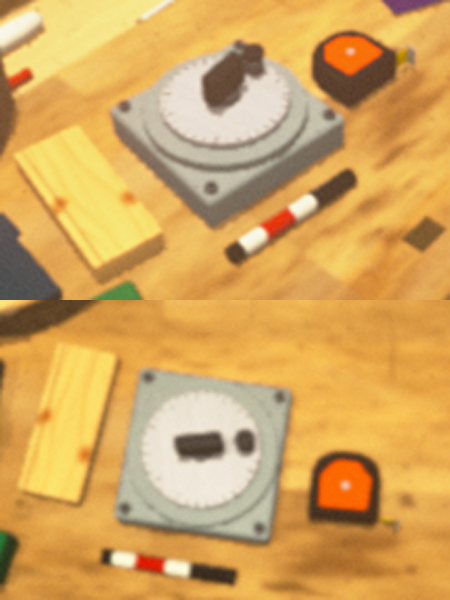

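The plunger head now sits low, at crop (252,55) against a predicted (252,48) home and (252,38) out. The blank, tape and pen are where they were, and the arm is clear.

```bash
python3 -c "
from workcell import bot
print(bot.job_done())"
```

```text
the job is handed in; nothing more can be done
None
```

The job is handed in. As far as my checks show, the dial is in its notch and the plunger is locked fully home; no verdict was reported.

- **Notch:** I turned the grey table's dial clockwise by its bar. The torque fell from about 0.36 to 0.10 N m, then jumped to 0.72 N m at tool yaw of about 96°. I unwound to that point and let go. The unwind ended at −0.25 N m rather than zero, so the dial may have crept back slightly, by about 1° at most.
- **Plunger:** With the fingers shut I pressed it down in steps of 1 mm or less. It moved at about 4 N for the full 12 mm with no early stop, and met a firm end stop at 9 N, well under the 30 N limit.
- **Last pictures:** The plunger head is down and the blank, tape and pen look unmoved; I did not measure them. The gripper is clear of everything, and the clock stood at about 23 s of the 64 s allowed.
- **Disagreement:** My first camera estimate of the dial centre was about 2–3 mm off. I corrected it by feel during the grasp.

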